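# Hang a carrier hook on the desk rail and slide it to the blue clip

## Task

Lift the orange carrier out of its grey parking block, hook its saddle over the round steel rail in the open half of the white stand, arm towards the robot, and let go. Then slide it along the rail, under the little shelf where only the upturned tip of its front arm can still be reached from above, until it is centred on the blue clip (not the yellow one). Leave it hanging properly on the rail, and do not push the mug, stamp or tape roll about.

Things in the scene. Friction and masses are not known exactly. Their poses are not given: they have to be found in the camera images.
- carrier: Orange rigid hook carrier, 122 (x) x 60 (y) x 160 (z) mm, 0.12 kg; starts upright in the grey block. Origin at its underside, below the saddle; z up, arm to -x. 14 mm thick (y) except the saddle (60). Spine x -33..-9, z 0..120 mm, hangs in front of the rail. Arm along the bottom, z 0..14, to x -102
- carrier_seat (a point): where the rail axis lies in the saddle when hung: carrier frame (0, 0, 100) mm. The saddle is open downward: slot for the rail x -9..+10 mm, roof at z 106, rear leg x 10..20 reaching down to z 84 mm (carrier frame)
- carrier_grip (a point): middle of the top grip, a plate x -33..13, z 118..160 mm: carrier frame (-10, 0, 146) mm, 14 mm below its top; grasp across y (14 mm thick)
- carrier_tip (a point): grasp point on the upturned tip of the arm, a plate x -102..-78, z 0..75 mm: carrier frame (-90, 0, 62) mm, 13 mm below its top; grasp across y (14 mm thick)
- block: fixed grey parking block, 129x54x84 mm; origin at its underside, same axes and same x, y as the carrier standing in it. Slot 19 mm wide along x, from x -105 to -6 mm, floor at z 6 mm, cheeks up to z 84 mm on both sides of the arm, tip and spine
- stand: fixed white rail stand, 80x350x272 mm; origin at its underside below the middle of the rail; rail along y, -x faces the robot. Right end post y -175..-160, up to z 202 mm. Left half roofed by a shelf: y 5..175, x -20..50, z 262..272 mm; open half y -160..5. The carrier fits below the shelf, a gripper on its top grip does not
- rail_mid (a point): middle of the rail axis, 190 mm above the stand's underside, axes as the stand. Polished steel rail 12 mm thick, along y from -160 to +160 mm. A guide bar 10 mm thick runs parallel, axis 60 mm below and 2.5 mm nearer the robot, behind the hung carrier's spine
- clip_blue: blue clip, 14 mm wide, 26 high, fixed on the front edge of the shelf of the stand: the mark to stop at. Origin at the middle of its width (y), at the height of the shelf's underside; axes as the stand
- clip_yellow: yellow clip of the same shape on the same edge; not the mark
- mug: loose white dotted mug, 82x114x91 mm, origin under its centre; leave alone
- stamp: loose brown wooden rubber stamp, 24x52x62 mm, origin under its centre; leave alone
- tape_roll: loose brown roll of tape lying flat, 104 mm across, 24 high, origin under its centre; leave alone
Not all that is in view belongs to the job. Of the things that look like the carrier, the largest one is meant.

How it is judged:
On the way:
1. the carrier hangs by its saddle on the rail in the open half of the stand, let go by the fingers (x of carrier_seat in the frame of rail_mid between -0.007 and 0.007 m and z of carrier_seat in the frame of rail_mid between -0.006 and 0.006 m and x of carrier_tip in the frame of rail_mid below -0.06 m and angle between carrier's own z axis and vertical below 0.12 rad and angle between the y axis of carrier and the y axis of rail_mid, either way round below 0.15 rad and contact force between the fingers and carrier below 0.1 N and y of carrier_seat in the frame of rail_mid between -0.16 and 0.005 m), for 0.2 s.
At the end, for the whole second after the job is handed in: The carrier hangs by its saddle on the rail (seat point within 7 mm of the rail axis front to back and 6 mm in height, its arm towards the robot, upright within 0.12 rad, square to the rail within 0.15 rad), its middle within 8 mm along the rail of the middle of the blue clip, released and at rest (x of carrier_seat in the frame of rail_mid between -0.007 and 0.007 m and z of carrier_seat in the frame of rail_mid between -0.006 and 0.006 m and x of carrier_tip in the frame of rail_mid below -0.06 m and angle between carrier's own z axis and vertical below 0.12 rad and angle between the y axis of carrier and the y axis of rail_mid, either way round below 0.15 rad and contact force between the fingers and carrier below 0.1 N and linear speed of carrier below 0.02 m/s and y of carrier_seat in the frame of clip_blue between -0.008 and 0.008 m); the robot touches nothing.
It fails at once if the mug is pushed more than 25 mm or tipped (distance of mug from where it was at the start of the episode above 0.025 m or angle between mug's own z axis and vertical above 0.4 rad).
It fails at once if the stamp is pushed more than 25 mm or tipped (distance of stamp from where it was at the start of the episode above 0.025 m or angle between stamp's own z axis and vertical above 0.4 rad).
It fails at once if the tape roll is pushed more than 25 mm or tipped (distance of tape_roll from where it was at the start of the episode above 0.025 m or angle between tape_roll's own z axis and vertical above 0.4 rad).
It also fails if it takes over 53 s, if anything falls off the work surface, if the arm or the gripper's body presses on something with over 40 N, if the wrist force passes 120 N, or if a joint passes its speed limit or range.

## Robot

A 6-joint arm with a two-finger parallel gripper is mounted at the origin on a cart in front of the work surface, level with it; the furniture and walls round the work are solid. World frame = base frame: x ahead of the robot, y to its left, z up, the work surface at z = 0. Lengths are in m, angles in rad, forces in N, time in s.
With the tool pointing down it reaches from about 0.3 to 0.875 m from the base axis. Payload 4.2 kg.
Tool frame: the origin (TCP) lies midway between the tips of the shut fingers; the grasp point (between the pads) lies 19 mm behind it; z points along the fingers, y is the line along which they close (so a half turn about z gives the same grasp; the last joint's range is limited). The gripper opens to 85 mm and grips with 20 to 120 N. Pads are 22 mm wide; open, the fingers measure 114 mm over their backs; the gripper's body (76 mm by 85 mm) begins 54 mm behind the grasp point. The pads swing forward as they close: fully open they stand 13 mm farther back than shut.
Start: joints at [-1.208, 0.32, 1.565, -0, 1.257, -0.02], TCP at [0.215, -0.533, 0.231] pointing down, gripper open.
Joint ranges: [-3.11, 3.11], [-0.84, 2.01], [0.21, 2.61], [-1.34, 4.49], [0.05, 2.63], [-2.56, 2.56]. Speed limits (rad/s): [2.57, 2.57, 3.14, 3.14, 3.14, 3.14].

## Interface

Orientations are given as a 3x3 rotation matrix whose columns are the frame's x, y, z axes.
In Python, from bench import env gives the robot as it stands.
- The arm moves only by the shell command python3 -m creep 'ROWS' [FORCE]. ROWS is JSON, a list that holds one entry, the list of rows, each a list of 5 numbers: the shift along the world's x, y, z scaled (see below), then the turn about the world's z scaled (see below), then the opening, from 0 (shut) to 1 (fully open). A call has 1 to 10 rows; each row shifts and turns the commanded pose from where the row before left it; what a row does not reach is not made up. The controller multiplies each number of a shift by 50 mm and each number of a turn by 5 degrees. A row lasts 1/8 s, in which the tool goes at most 62.5 mm and 10.7 degrees, less where a joint would pass 70% of its speed; a pose out of reach is approached as far as the arm can. A call with a number of a shift or a turn outside -1 to 1 is refused whole. A call with a gripper value outside its range is refused whole. The fingers move at their own pace and stop on an object; FORCE is the grip in N (left out, the last holds). Time passes only in rows, so rows that do not move let the fingers close. It gives the time, the measured TCP pose, the force, the opening and the grip force at its end, in the units of the state.
- env.state(): the state, without advancing time (a new reading comes with each control period).
- env.read_camera(name): name is "scene" or "top" or "wrist"; returns a dict with "image" (400x640x3 uint8, red, green, blue), "vertical_fov" (degrees; the focal length in pixels is half the picture's height over the tangent of half this angle, whatever the lens; pixels are square), "cx", "cy" (the principal point, pixels), "k1" (the pictures are not rectified: a ray, as slopes to the right and down, at radius r is drawn at 1 + k1 r^2 times it, then the intrinsics apply), "cam_to_world" (4x4, takes a point from camera to world coordinates); the wrist camera has in their place "mount" (4x4, takes a point from camera to tool coordinates, whose origin is the TCP and whose axes are the flange's). Camera axes: x right, y down, z forward; pixel columns grow to the right and rows downward; lengths in m; the calibration is good to about 2 mm. A picture is of the moment at which its call begins: read the wrist's pose just before it. There is no depth.
- env.close_job(): hands the job in; it is judged then, once.
The state is a dict: "t": time; "q": joint angles; "qvel": joint speeds; "tau": joint torques, N m; "ee_pos": TCP position; "ee_rot": TCP orientation; "contact_force": force on the tool from outside, world axes, zero at the start; "torque": the same for the moment, N m; "width": finger opening in m; "finger_force": force on a finger pad.
Only numpy, scipy, OpenCV 4.12 (cv2) and the standard library are available. Lean on these libraries where they do the work, as an engineer would, in place of code of your own. Each camera call takes 0.05 s, during which the arm holds its last target. There are 200 camera calls.

## Working session

There is one attempt and no reset: what is moved stays moved. The work goes in short steps, Python scripts to look and compute and a shell command to move; the robot and the scene stay as the last step left them, time stands still between calls to the robot, and variables do not carry over. Pictures are saved under pics/ and viewed, at most 10 in all, crops included, and the job is handed in when it is done.

```bash
ls; mkdir -p pics; cat > h.py <<'E'
import numpy as np, cv2, json
from bench import env
def K(c):
    f=200/np.tan(np.radians(c["vertical_fov"])/2); return f
def grab(n,name):
    s=env.state(); c=env.read_camera(n); cv2.imwrite(f"pics/{name}.png",c["image"][:,:,::-1])
    if "mount" in c:
        T=np.eye(4);T[:3,:3]=s["ee_rot"];T[:3,3]=s["ee_pos"];M=T@np.array(c["mount"])
    else: M=np.array(c["cam_to_world"])
    json.dump(dict(f=float(K(c)),cx=c["cx"],cy=c["cy"],k1=c["k1"],M=M.tolist()),open(f"pics/{name}.json","w"))
    return c["image"]
def load(name):
    d=json.load(open(f"pics/{name}.json")); d["M"]=np.array(d["M"]); return d
def ray(d,u,v):
    x=np.array([(u-d["cx"])/d["f"],(v-d["cy"])/d["f"]]); y=x.copy()
    for _ in range(20): y=x/(1+d["k1"]*(y@y))
    r=d["M"][:3,:3]@np.array([y[0],y[1],1]); return d["M"][:3,3],r/np.linalg.norm(r)
def atz(d,u,v,z):
    o,r=ray(d,u,v); return o+r*(z-o[2])/r[2]
def tri(*obs):
    A=np.zeros((3,3));b=np.zeros(3);R=[]
    for d,u,v in obs:
        o,r=ray(d,u,v);P=np.eye(3)-np.outer(r,r);A+=P;b+=P@o;R.append((o,P))
    p=np.linalg.solve(A,b); return p,[float(np.linalg.norm(P@(p-o))) for o,P in R]
def proj(d,p):
    q=np.linalg.inv(d["M"])@np.append(p,1); s=q[:2]/q[2]; s=s*(1+d["k1"]*(s@s)); return s*d["f"]+[d["cx"],d["cy"]]
E
python3 - <<'E'
from h import *
a=grab("scene","scene0");b=grab("top","top0")
for n in("scene0","top0"):
    d=load(n);print(n,d["f"],d["k1"],d["M"].round(3).tolist())
s=env.state();print(s["t"],s["ee_pos"],np.round(s["ee_rot"],3).tolist(),s["width"])
E
```

```text
pics
scene0 372.1003784083525 0.02685267635704411 [[-0.721, -0.436, 0.538, -0.024], [-0.693, 0.463, -0.553, 0.692], [-0.008, -0.771, -0.636, 0.709], [0.0, 0.0, 0.0, 1.0]]
top0 385.43153825682265 -0.025078205199354726 [[-0.014, -0.996, 0.084, 0.386], [-1.0, 0.014, 0.008, 0.208], [-0.009, -0.084, -0.996, 1.003], [0.0, 0.0, 0.0, 1.0]]
0.1 [ 0.21462224 -0.53296965  0.23057021] [[0.928, 0.374, -0.001], [0.374, -0.928, 0.002], [0.0, -0.002, -1.0]] 0.08525526705361984
```

View pics/scene0.png

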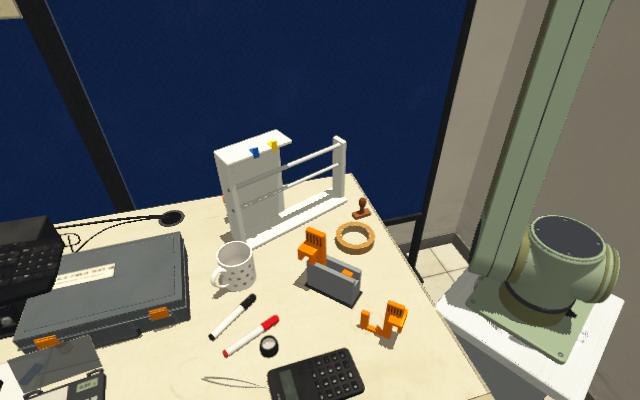

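View pics/top0.png

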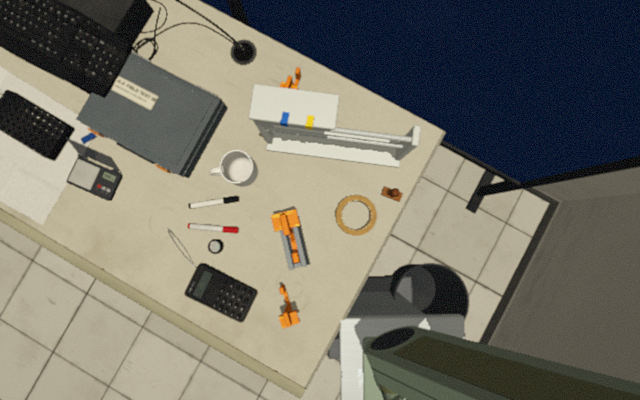

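Scene: the stand is at (280,190), with the blue clip at (255,153) and the yellow one at (274,146). The mug is at (235,265), the tape at (355,237) and the stamp at (362,208).

Carrier candidates:
- In the grey block: scene (315,245), top (287,235). This is the largest.
- Loose small one: scene (387,320), top (287,308).
- Behind the stand: top (291,80).

I choose the one in the block and will check it in a close crop.

```bash
python3 - <<'E'
from h import *
a=cv2.imread("pics/scene0.png");b=cv2.imread("pics/top0.png")
A=cv2.resize(a[215:345,290:420],(400,400),interpolation=cv2.INTER_CUBIC)  # x3.077
B=cv2.resize(b[200:330,240:370],(400,400),interpolation=cv2.INTER_CUBIC)
C=cv2.resize(b[70:170,235:435],(400,200),interpolation=cv2.INTER_CUBIC) # x2
D=cv2.resize(a[125:225,200:400],(400,200),interpolation=cv2.INTER_CUBIC)
cv2.imwrite("pics/crop1.png",np.vstack([np.hstack([A,B]),np.hstack([D,C])]))
E
```

```text
(no output)
```

View pics/crop1.png

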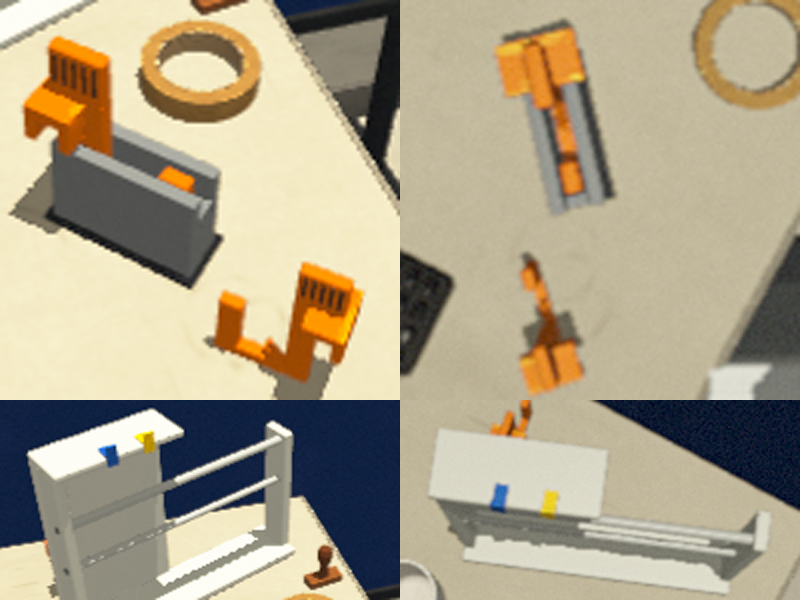

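The crop confirms it: the block-held carrier is the large one, and the other two are smaller copies. Next I triangulate.

```bash
python3 - <<'E'
from h import *
S=load("scene0");T=load("top0")
def A(u,v):return(S,290+u/3.077,215+v/3.077)
def B(u,v):return(T,240+(u-400)/3.077,200+v/3.077)
def D(u,v):return(S,200+u/2,125+(v-400)/2)
def C(u,v):return(T,235+(u-400)/2,70+(v-400)/2)
def sh(n,*o):
    p,e=tri(*o);print(n,p.round(4),np.round(e,4))
sh("grip rear",A(53,41),B(535,38)); sh("grip front",A(110,60),B(545,105))
sh("tip",A(175,178),B(570,178))
sh("FL",D(58,478),C(430,495));sh("FR",D(183,434),C(600,516));sh("BL",D(28,457),C(438,430));sh("BR",D(155,409),C(607,450))
sh("blue",D(110,456),C(499,497));sh("yel",D(147,441),C(549,503))
s=env.state()
c=env.read_camera("wrist");print(np.round(c["mount"],3).tolist(),c["vertical_fov"],c["cx"],c["cy"],s["q"])
E
```

```text
grip rear [0.4174 0.2828 0.1541] [0.0018 0.0018]
grip front [0.3693 0.2752 0.1616] [0.0022 0.0022]
tip [0.3126 0.2646 0.0748] [0.0003 0.0003]
FL [0.5996 0.3377 0.2665] [0.0018 0.0018]
FR [0.5778 0.1722 0.2605] [0.0011 0.0011]
BL [0.6672 0.3312 0.2619] [0.0012 0.0012]
BR [0.6404 0.1634 0.2682] [0.0027 0.0027]
blue [0.596  0.2698 0.2659] [0.0025 0.0025]
yel [0.5886 0.2209 0.2676] [0.0026 0.0026]
[[-0.0, -0.959, -0.282, 0.072], [1.0, -0.0, 0.001, 0.001], [-0.001, -0.282, 0.959, -0.142], [0.0, 0.0, 0.0, 1.0]] 71.69285390634815 316.4340011876011 203.9795247893054 [-1.20797784e+00  3.20223134e-01  1.56555426e+00 -2.05409919e-05
  1.25744355e+00 -2.00214384e-02]
```

```bash
R=[0.07,0.47,0.2,1,1]
python3 -m creep '[[[0.07,0.47,0.2,1,1],[0.07,0.47,0.2,1,1],[0.07,0.47,0.2,1,1],[0.07,0.47,0.2,1,1],[0.07,0.47,0.2,1,1],[0.07,0.47,0.2,1,1],[0.07,0.47,0.2,1,1],[0.07,0.47,0.2,1,1],[0.07,0.47,0.2,1,1],[0.07,0.47,0.2,1,1]]]' 60
python3 -m creep '[[[0.07,0.47,0,1,1],[0.07,0.47,0,1,1],[0.07,0.47,0,1,1],[0.07,0.47,0,1,1],[0.07,0.47,0,1,1],[0.07,0.47,0,1,1],[0.07,0.47,0,1,1],[0.07,0.47,0,1,1],[0.07,0.47,0,1,1],[0.07,0.47,0,1,1]]]'
python3 -m creep '[[[0.07,0.47,0,1,1],[0.07,0.47,0,1,1],[0.07,0.47,0,1,1],[0.07,0.47,0,1,1],[0.07,0.47,0,1,1],[0.07,0.47,0,1,1],[0.07,0.47,0,1,1],[0.07,0.47,0,1,1],[0.07,0.47,0,1,1],[0.07,0.47,0,1,1]]]'
python3 -m creep '[[[0.07,0.47,0,1,1],[0.07,0.47,0,1,1],[0.07,0.47,0,1,1],[0.07,0.47,0,0.5,1],[0,0,0,0,1]]]'
python3 - <<'E'
from h import *
grab("wrist","w1");s=env.state();print(s["t"],s["ee_pos"],np.round(s["ee_rot"],3).tolist(),s["q"].round(2),s["contact_force"])
E
```

```text
t: 1.4
ee_pos: [0.2497, -0.2974, 0.3314]
ee_rot: [[0.308, 0.952, -0.0], [0.952, -0.308, 0.0], [0.0, -0.0, -1.0]]
contact_force: [-0.6, 0.3, 0.7]
width: 0.0855
finger_force: 0.0
t: 2.65
ee_pos: [0.2846, -0.0626, 0.3312]
ee_rot: [[-0.531, 0.847, -0.0], [0.847, 0.531, 0.0], [0.0, 0.0, -1.0]]
contact_force: [-0.0, 0.2, 0.6]
width: 0.0854
finger_force: 0.0
t: 3.9
ee_pos: [0.3196, 0.1723, 0.3311]
ee_rot: [[-0.991, 0.137, -0.0], [0.137, 0.991, -0.0], [0.0, -0.0, -1.0]]
contact_force: [-0.6, -0.5, 0.3]
width: 0.0851
finger_force: 0.0
t: 4.53
ee_pos: [0.3337, 0.2664, 0.3308]
ee_rot: [[-0.986, -0.165, -0.001], [-0.165, 0.986, -0.001], [0.001, -0.001, -1.0]]
contact_force: [-0.5, -0.5, 0.0]
width: 0.0855
finger_force: 0.0
4.575 [0.3335337  0.26556899 0.33088591] [[-0.986, -0.164, -0.001], [-0.164, 0.986, -0.001], [0.001, -0.001, -1.0]] [ 0.65  0.03  1.68 -0.    1.43 -1.09] [-0.56308868  0.17300838 -0.66772209]
```

View pics/w1.png

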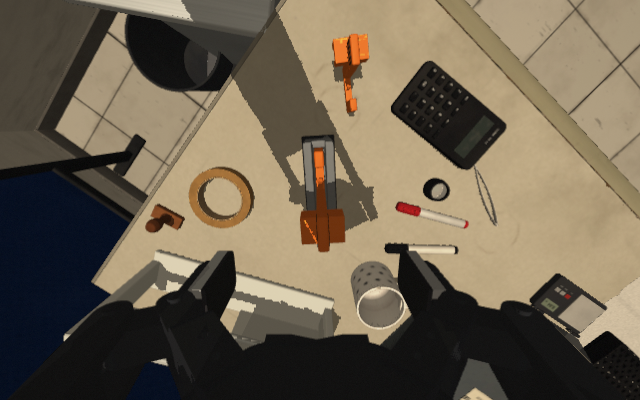

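The wrist view shows the carrier near the centre at (322,230) with its block at (320,170). The tape is at (222,197), the stamp at (163,218) and the mug at (380,290). I'll take a second place for triangulation.

```bash

python3 -m creep '[[[0.1,-0.4,-0.1,0,1],[0.1,-0.4,-0.1,0,1],[0,-0.4,-0.1,0,1],[0,0,0,0,1]]]'
python3 - <<'E'
from h import *
grab("wrist","w2");s=env.state();print(s["t"],s["ee_pos"])
a=cv2.imread("pics/w1.png");b=cv2.imread("pics/w2.png")
d=load("w2");c=proj(d,[0.37,0.275,0.13]).round().astype(int);print(c)
u=max(0,c[0]-65);v=max(0,c[1]-100);print(u,v)
A=cv2.resize(a[125:275,270:370],(400,600),interpolation=cv2.INTER_CUBIC)
B=cv2.resize(b[v:v+150,u:u+100],(400,600),interpolation=cv2.INTER_CUBIC)
cv2.imwrite("pics/crop2.png",np.hstack([A,B]))
E
```

```text
t: 5.08
ee_pos: [0.3432, 0.204, 0.3162]
ee_rot: [[-0.987, -0.161, -0.001], [-0.161, 0.987, -0.0], [0.001, -0.0, -1.0]]
contact_force: [-0.4, -0.1, -0.6]
width: 0.0852
finger_force: 0.0
5.125 [0.34354932 0.20485355 0.31653036]
[370 213]
305 113
```

View pics/crop2.png

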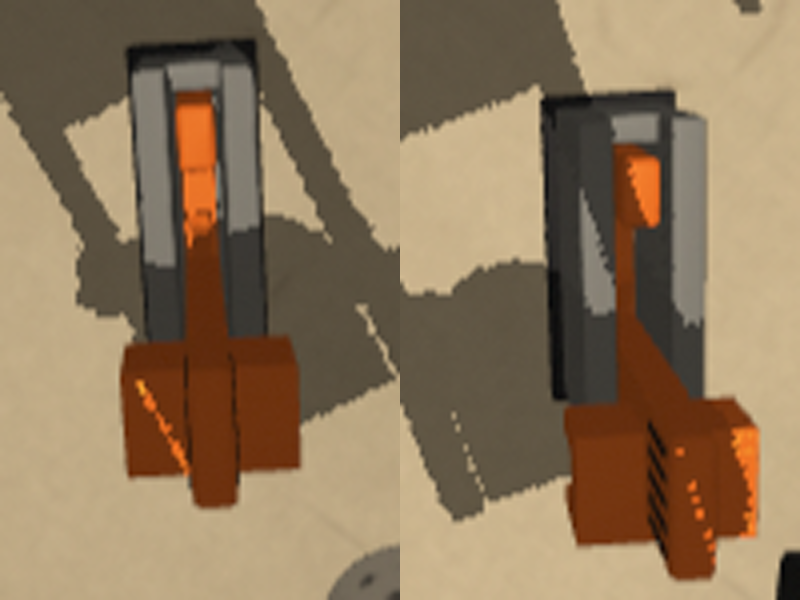

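```bash
cat > fit.py <<'E'
from h import *
from scipy.optimize import least_squares
W1=load("w1");W2=load("w2")
a=lambda u,v:(W1,np.array([270+u/4,125+v/4])); b=lambda u,v:(W2,np.array([305+(u-400)/4,113+v/4]))
# model pts; 'S' = saddle-top unknown z
P=[((13,7,160),a(238,503)),((13,-7,160),a(195,505)),((13,7,160),b(713,577)),((13,-7,160),b(672,578)),
((-102,7,75),a(213,94)),((-102,-7,75),a(176,95)),((-78,7,75),a(215,167)),((-102,7,75),b(660,158)),((-78,7,75),b(660,226)),
((20,30,None),a(300,467)),((20,-30,None),a(128,475)),((20,30,None),b(757,537)),((20,-30,None),b(575,543))]
def world(p,x):
    X,Y,Z,th,zs=x; q=np.array([p[0],p[1],p[2] if p[2] is not None else zs*1000])/1000
    c,s=np.cos(th),np.sin(th); return np.array([X+c*q[0]-s*q[1],Y+s*q[0]+c*q[1],Z+q[2]])
def res(x): return np.concatenate([proj(d,world(p,x))-uv for p,(d,uv) in P])
r=least_squares(res,[.40,.28,.0,.17,.12],loss="soft_l1")
print(r.x.round(4),"yaw deg",np.degrees(r.x[3]));print(res(r.x).reshape(-1,2).round(1).tolist())
print("grip",world((-10,0,146),r.x))
E
python3 fit.py
```

```text
[0.3996 0.2849 0.0023 0.2215 0.12  ] yaw deg 12.68827692626137
[[0.1, 0.2], [-0.5, 0.3], [0.6, -0.4], [-1.0, -0.0], [0.2, 1.2], [-0.4, 1.5], [0.5, -0.0], [0.1, -1.3], [0.2, -0.8], [0.2, 0.0], [-0.3, 0.2], [-0.1, -0.7], [0.2, 0.3]]
grip [0.38987911 0.28271105 0.14832774]
```

```bash

python3 -m creep '[[[0.23,0.39,0,0.17,1],[0.23,0.39,0,0.17,1],[0.23,0.39,-0.4,0.17,1],[0.24,0.39,-0.6,0.17,1],[0,0,-0.8,0,1],[0,0,-0.6,0,1],[0,0,-0.5,0,1],[0,0,-0.3,0,1],[0,0,-0.3,0,1],[0,0,0,0,1]]]'
python3 -m creep '[[[0,0,-0.08,0,1],[0,0,0,0,0],[0,0,0,0,0],[0,0,0,0,0],[0,0,0,0,0]]]' 60
```

```text
t: 6.38
ee_pos: [0.3902, 0.2842, 0.1405]
ee_rot: [[-0.975, -0.223, -0.002], [-0.223, 0.975, -0.001], [0.002, -0.0, -1.0]]
contact_force: [0.7, 0.1, -0.4]
width: 0.0854
finger_force: 0.0
t: 7.0
ee_pos: [0.3905, 0.2837, 0.1377]
ee_rot: [[-0.975, -0.222, 0.001], [-0.222, 0.975, 0.001], [-0.001, 0.0, -1.0]]
contact_force: [1.4, -1.0, 7.1]
width: 0.0128
finger_force: 60.9
```

Gripped at about 61 N. Lifting, turning to the stand's yaw and stopping in front of the rail to measure.

```bash

python3 -m creep '[[[0,0,0.3,0,0],[0,0,0.6,0,0],[0,0,0.8,0,0],[0,0,0.8,0,0],[0,0,0.8,0,0],[0,0,0.7,0,0],[0,0,0,0,0]]]'
python3 -m creep '[[[0.38,-0.74,0,-0.84,0],[0.38,-0.74,0,-0.84,0],[0.38,-0.74,0,-0.84,0],[0.38,-0.74,0,-0.84,0],[0.38,-0.74,0,-0.84,0],[0,0,0,0,0],[0,0,0,0,0]]]'
python3 - <<'E'
from h import *
for n in("wrist","top","scene"): grab(n,n[0]+"3");s=env.state()
print(s["t"],s["ee_pos"])
b=cv2.imread("pics/t3.png");a=cv2.imread("pics/s3.png");w=cv2.imread("pics/w3.png")
D=cv2.resize(a[120:220,205:355],(390,260),interpolation=cv2.INTER_CUBIC) #2.6
C=cv2.resize(b[75:175,240:430],(400,210),interpolation=cv2.INTER_CUBIC) 
T=cv2.resize(b[75:175,240:430],(798,420),interpolation=cv2.INTER_CUBIC) # x4.2
cv2.imwrite("pics/crop3.png",np.vstack([T,np.zeros((5,798,3),np.uint8)]))
D=cv2.resize(a[120:230,205:355],(750,550),interpolation=cv2.INTER_CUBIC) # x5
cv2.imwrite("pics/crop4.png",D)
E
```

```text
t: 7.88
ee_pos: [0.3912, 0.2842, 0.3398]
ee_rot: [[-0.975, -0.222, 0.005], [-0.222, 0.975, 0.003], [-0.005, 0.002, -1.0]]
contact_force: [-0.2, 0.3, -1.9]
width: 0.0132
finger_force: 59.0
t: 8.75
ee_pos: [0.4846, 0.0988, 0.336]
ee_rot: [[-0.99, 0.142, -0.003], [0.142, 0.99, 0.0], [0.003, -0.0, -1.0]]
contact_force: [0.2, -0.4, -1.3]
width: 0.0128
finger_force: 59.1
8.9 [0.4847077  0.09944235 0.33693934]
```

View pics/crop3.png

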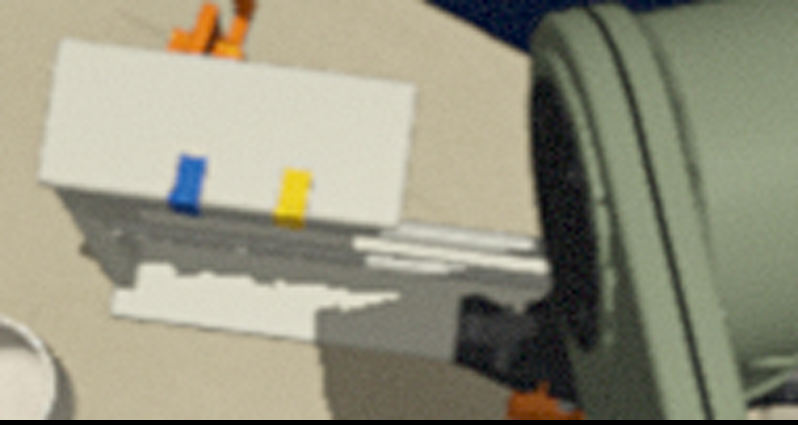

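View pics/crop4.png

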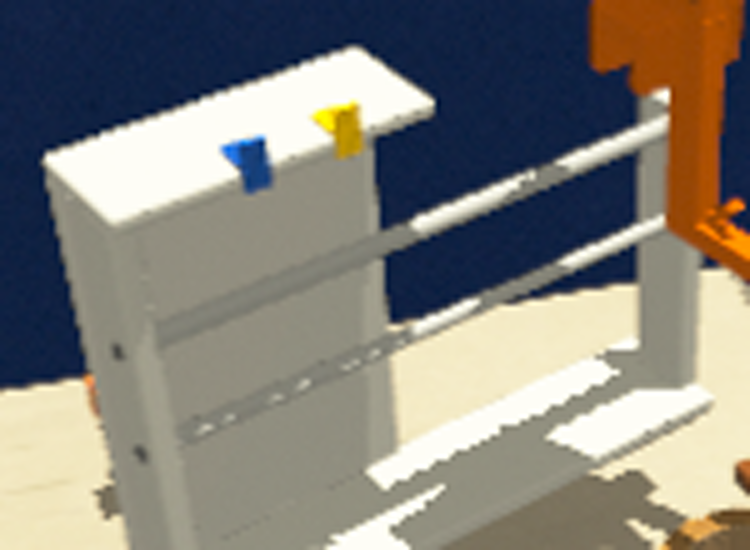

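```bash
cat > stand.py <<'E'
from h import *
from scipy.optimize import least_squares
S=load("s3");T=load("t3")
t=lambda u,v:(T,np.array([240+u/4.2,75+v/4.2])); s=lambda u,v:(S,np.array([205+u/5,120+v/5]))
FL,FR,BL,BR=(-20,175,272),(-20,5,272),(50,175,272),(50,5,272)
PT=[(BL,t(62,40)),(BR,t(415,87)),(FR,t(402,228)),(FL,t(40,183))]
PS=[(FL,s(120,226)),(FR,s(435,101)),(BL,s(45,158)),(BR,s(357,47))]
def world(p,x):
    X,Y,th,Z=x;c,n=np.cos(th),np.sin(th);q=np.array(p)/1000
    return np.array([X+c*q[0]-n*q[1],Y+n*q[0]+c*q[1],Z+q[2]])
def solve(P):
    f=lambda x:np.concatenate([proj(d,world(p,x))-uv for p,(d,uv) in P]+[[x[3]*500]])
    r=least_squares(f,[.6,.16,-.14,0]);return r.x,f(r.x)
if __name__=="__main__":
    for P in(PT,PS,PT+PS):
        x,f=solve(P);print(x.round(4),"yaw",np.degrees(x[2]).round(2),f[:-1].round(1))
    for n,uv in(("b",s(258,165)),("y",s(347,132)),("bt",t(186,197)),("yt",t(291,210))):
        # stand y of clip: intersect with front plane x=-21
        best=min(np.arange(0,175,.25),key=lambda y:min(np.linalg.norm(proj(uv[0],world((-21,y,z),x))-uv[1]) for z in (255,260,264,268,272)))
        print(n,best)
    g=lambda p:((proj(S,world(p,x))-[205,120])*5).round()
    gt=lambda p:((proj(T,world(p,x))-[240,75])*4.2).round()
    print("rail S y=100,0,-80",g((0,100,190)),g((0,0,190)),g((0,-80,190)),"guide",g((-2.5,100,130)),g((-2.5,0,130)))
    print("T rail",gt((0,-20,190)),gt((0,-60,190)))
    print("target carrier orig y-80",world((0,-80,90),x),"grip",world((-10,-80,236),x))
E
python3 stand.py
```

```text
[ 0.5912  0.1644 -0.1455 -0.0008] yaw -8.34 [-0.6 -0.3  1.4 -0.7 -0.1  0.6 -0.7  0.3]
[ 0.5865  0.1677 -0.1209 -0.0006] yaw -6.93 [-0.3 -0.1  0.9 -0.3 -0.4  0.4 -0.1 -0.3]
[ 0.5919  0.1643 -0.1397 -0.0038] yaw -8.0 [-0.5  0.4  1.2 -0.5 -0.   0.7 -0.3  0.9 -1.1 -1.   0.3 -0.4 -0.5 -0.5
 -0.1 -0.4]
b 103.25
y 55.75
bt 106.25
yt 57.0
rail S y=100,0,-80 [263. 293.] [431. 223.] [555. 171.] guide [279. 392.] [440. 320.]
T rail [448. 239.] [525. 248.]
target carrier orig y-80 [0.58076021 0.08506847 0.0862351 ] grip [0.57085765 0.08646104 0.2322351 ]
```

Top crop: shelf corners at (62,40), (415,87), (402,228) and (40,183), the blue clip at (187,190), the yellow at (293,200), and the rail as the upper bright bar at (450,236). Scene crop: shelf corners at (120,226), (435,101), (45,158) and (357,47), the blue clip at (258,165), and the rail running (165,332) to (660,128).

Now I'll check the rail relative to the tool in the wrist picture.

```bash
python3 - <<'E'
from h import *
from stand import *
x,_=solve(PT+PS);W=load("w3")
for y in(-140,-110,-80,-50,-20): print(y,proj(W,world((0,y,190),x)).round(1),proj(W,world((0,y,196),x)).round(1),proj(W,world((-2.5,y,130),x)).round(1))
b=cv2.imread("pics/w3.png")
cv2.imwrite("pics/crop5.png",cv2.resize(b[200:400,120:520],(800,400),interpolation=cv2.INTER_CUBIC))
E
```

```text
-140 [266.5 270.8] [265.6 273.5] [273.9 247. ]
-110 [291.9 270.7] [291.4 273.4] [295.5 247. ]
-80 [317.2 270.7] [317.2 273.3] [317.1 246.9]
-50 [342.6 270.6] [343.  273.3] [338.7 246.8]
-20 [367.9 270.5] [368.8 273.2] [360.3 246.8]
```

View pics/crop5.png

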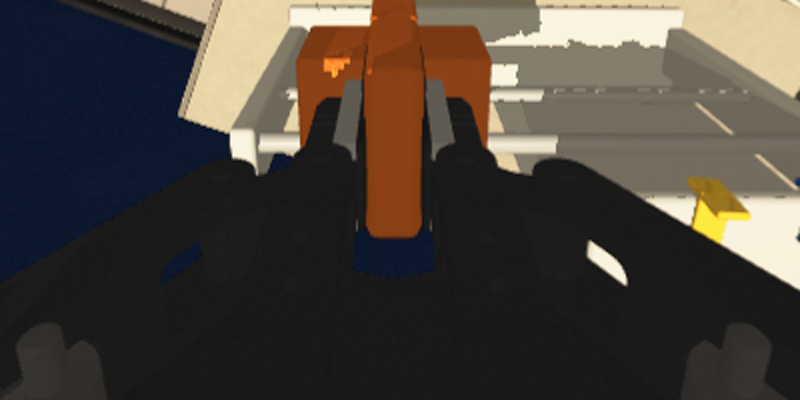

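```bash
cat >> fit.py <<'E'
for z in(.002,.004,.006):
    q=least_squares(lambda y:res([y[0],y[1],z,y[2],y[3]]),[.40,.28,.2,.12],loss="soft_l1");y=q.x
    o=[y[0],y[1],z,y[2],y[3]];print(z,y.round(4),q.cost.round(2),world((-10,0,146),o).round(4))
E
python3 fit.py|tail -3; python3 - <<'E'
from stand import *
W=load("w3")
for z in(-.004,-.002,0):
    P=PT+PS; rail=[((0,-110),271.7),((0,-20),271.9)]; g=[((-2.5,-20),248.)]
    f=lambda y:np.concatenate([proj(d,world(p,[*y,z]))-uv for p,(d,uv) in P]+[[3*(proj(W,world((*p,190),[*y,z]))[1]-v)] for p,v in rail]+[[3*(proj(W,world((*p,130),[*y,z]))[1]-v)] for p,v in g])
    r=least_squares(f,[.6,.16,-.14]);print(z,r.x.round(4),np.degrees(r.x[2]).round(2),round(r.cost,2),f(r.x)[-3:].round(2)/3,"seat y-80",world((0,-80,190),[*r.x,z]).round(4))
E
```

```text
0.002 [0.3997 0.285  0.2215 0.1201] 3.86 [0.39   0.2828 0.148 ]
0.004 [0.3991 0.2846 0.2214 0.1196] 4.07 [0.3893 0.2824 0.15  ]
0.006 [0.3984 0.2843 0.2213 0.119 ] 4.9 [0.3886 0.2821 0.152 ]
-0.004 [ 0.5934  0.1639 -0.1379] -7.9 5.18 [ 0.25666667 -0.27666667 -0.25333333] seat y-80 [0.5824 0.0846 0.186 ]
-0.002 [ 0.5924  0.1642 -0.1386] -7.94 7.73 [ 0.27333333 -0.21       -0.33666667] seat y-80 [0.5813 0.0849 0.188 ]
0 [ 0.5914  0.1645 -0.1394] -7.99 12.07 [ 0.28666667 -0.14333333 -0.42      ] seat y-80 [0.5802 0.0853 0.19  ]
```

```bash

python3 -m creep '[[[0.44,-0.06,-0.25,0,0],[0.44,-0.06,-0.25,0,0],[0.44,-0.06,-0.25,0,0],[0.44,-0.06,-0.25,0,0],[0,0,0,0,0],[0,0,0,0,0]]]'
python3 - <<'E'
from bench import env
s=env.state();print(s["ee_pos"],s["contact_force"],s["torque"])
E
```

```text
t: 9.65
ee_pos: [0.5728, 0.0872, 0.2878]
ee_rot: [[-0.99, 0.141, 0.001], [0.141, 0.99, 0.0], [-0.0, 0.0, -1.0]]
contact_force: [-0.8, -0.3, -1.7]
width: 0.0134
finger_force: 59.1
[0.57282928 0.08721719 0.28782813] [-0.84289259 -0.32657487 -1.66503503] [-0.01613936 -0.04400553 -0.01077875]
```

Right on target; lowering in steps.

```bash

python3 -m creep '[[[0,0,-0.3,0,0],[0,0,-0.3,0,0],[0,0,-0.2,0,0],[0,0,-0.1,0,0],[0,0,0,0,0]]]'
python3 -m creep '[[[0,0,-0.1,0,0],[0,0,-0.1,0,0],[0,0,0,0,0]]]'
```

```text
t: 10.28
ee_pos: [0.573, 0.0866, 0.2419]
ee_rot: [[-0.99, 0.142, -0.001], [0.142, 0.99, 0.0], [0.001, -0.0, -1.0]]
contact_force: [-0.6, -0.3, -1.1]
width: 0.0131
finger_force: 59.1
t: 10.65
ee_pos: [0.573, 0.0866, 0.2318]
ee_rot: [[-0.99, 0.142, -0.001], [0.142, 0.99, -0.0], [0.001, -0.0, -1.0]]
contact_force: [-1.3, 0.4, -1.5]
width: 0.013
finger_force: 59.2
```

```bash

python3 -m creep '[[[0,0,-0.08,0,0],[0,0,0,0,0]]]'
python3 -m creep '[[[0,0,-0.05,0,0],[0,0,0,0,0]]]'
```

```text
t: 10.9
ee_pos: [0.573, 0.0866, 0.2279]
ee_rot: [[-0.99, 0.142, -0.001], [0.142, 0.99, 0.0], [0.001, -0.0, -1.0]]
contact_force: [-2.1, -0.9, -1.4]
width: 0.013
finger_force: 59.2
t: 11.15
ee_pos: [0.573, 0.0866, 0.2255]
ee_rot: [[-0.99, 0.142, -0.001], [0.142, 0.99, 0.0], [0.001, -0.0, -1.0]]
contact_force: [-3.0, 0.5, -2.2]
width: 0.013
finger_force: 59.1
```

```bash

python3 -m creep '[[[-0.02,0,-0.02,0,0],[0,0,0,0,0]]]'
python3 -m creep '[[[0,0,-0.05,0,0],[0,0,0,0,0]]]'
```

```text
t: 11.4
ee_pos: [0.5726, 0.0866, 0.2249]
ee_rot: [[-0.99, 0.142, 0.001], [0.142, 0.99, 0.0], [-0.001, 0.0, -1.0]]
contact_force: [-1.5, 0.2, -0.4]
width: 0.0131
finger_force: 59.2
t: 11.65
ee_pos: [0.5725, 0.0866, 0.2222]
ee_rot: [[-0.99, 0.142, 0.0], [0.142, 0.99, -0.0], [-0.0, 0.0, -1.0]]
contact_force: [-1.1, -0.7, -2.3]
width: 0.0129
finger_force: 59.2
```

```bash

python3 -m creep '[[[0,0,-0.04,0,0],[0,0,0,0,0]]]'
python3 -m creep '[[[0,0,-0.04,0,0],[0,0,0,0,0]]]'
```

```text
t: 11.9
ee_pos: [0.5726, 0.0866, 0.2218]
ee_rot: [[-0.99, 0.142, 0.002], [0.142, 0.99, 0.0], [-0.002, 0.0, -1.0]]
contact_force: [-2.3, -0.3, 4.7]
width: 0.0129
finger_force: 60.1
t: 12.15
ee_pos: [0.5726, 0.0866, 0.2217]
ee_rot: [[-0.99, 0.142, 0.003], [0.142, 0.99, 0.0], [-0.003, 0.001, -1.0]]
contact_force: [-6.0, -0.7, 13.2]
width: 0.013
finger_force: 61.4
```

```bash

python3 -m creep '[[[0,0,0.05,0,0],[0,0,0,0,0.2],[0,0,0,0,0.5],[0,0,0,0,0.5],[0,0,0,0,0.5],[0,0,0,0,0.5]]]'
python3 -m creep '[[[0,0,0.4,0,0.5],[0,0,0.8,0,0.5],[0,0,0.6,0,0.5],[0,0,0,0,0.5]]]'
python3 - <<'E'
from h import *
for n in("scene","top","wrist"): grab(n,n[0]+"4")
a=cv2.imread("pics/s4.png");w=cv2.imread("pics/w4.png")
A=cv2.resize(a[120:240,205:365],(800,600),interpolation=cv2.INTER_CUBIC)[:, :]
cv2.imwrite("pics/crop6.png",A)
E
```

```text
t: 12.9
ee_pos: [0.5723, 0.0866, 0.2207]
ee_rot: [[-0.99, 0.142, -0.0], [0.142, 0.99, 0.0], [0.0, 0.0, -1.0]]
contact_force: [0.3, 0.5, 0.7]
width: 0.0427
finger_force: 0.0
t: 13.4
ee_pos: [0.5734, 0.0867, 0.3135]
ee_rot: [[-0.99, 0.142, 0.006], [0.142, 0.99, 0.001], [-0.006, 0.002, -1.0]]
contact_force: [0.1, 0.4, 0.6]
width: 0.0425
finger_force: 0.0
```

View pics/crop6.png

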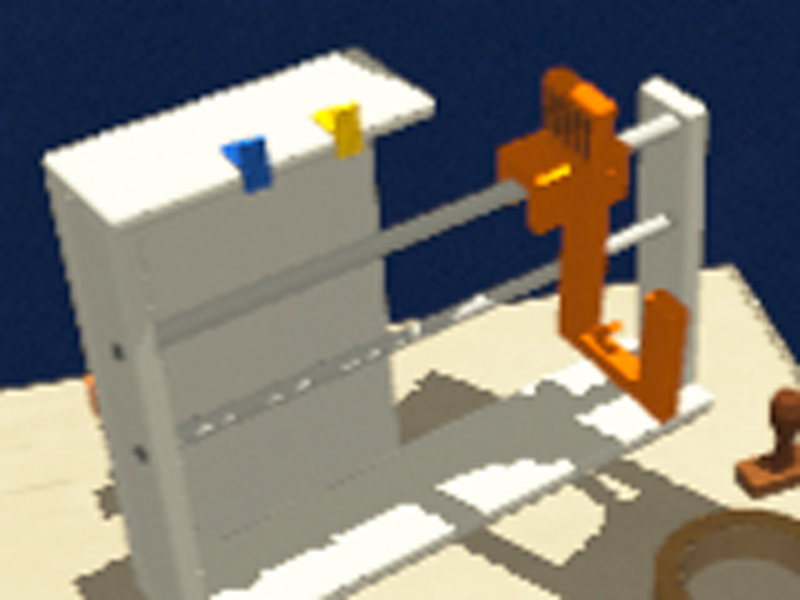

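The carrier hangs upright on the rail in the open half, with its saddle at (560,165) and tip at (663,300) in the crop, and the spine against the guide bar. Now the tip.

```bash

python3 -m creep '[[[-0.5,0.07,0,0,0.5],[-0.6,0.08,0,0,0.5],[-0.58,0.08,0,0,0.5],[0,0,-0.7,0,0.5],[0,0,-0.8,0,0.5],[0,0,-0.6,0,0.5],[0,0,0,0,0.5]]]'
python3 - <<'E'
from h import *
from stand import *
x=[.5920,.1643,-.139,-.002]
S4=load("s4");s4=lambda u,v:(S4,205+u/5,120+v/5)
o,e=tri(s4(663,293),(S4,205+663/5,120+293/5+1e-3)) if 0 else (atz(S4,205+663/5,120+296/5,.165),0)
print("tip by scene",o,"model",world((-90,-80,165),x))
im=cv2.imread("pics/t4.png");hs=cv2.cvtColor(im,cv2.COLOR_BGR2HSV)
for n in("t4","s4"):
    im=cv2.imread(f"pics/{n}.png");hs=cv2.cvtColor(im,cv2.COLOR_BGR2HSV)
    d=load(n)
    for nm,lo,hi in(("blue",(100,170,90),(125,255,255)),("yel",(22,170,120),(32,255,255))):
        k=cv2.inRange(hs,lo,hi);N,L,st,ce=cv2.connectedComponentsWithStats(k)
        for i in range(1,N):
            if st[i,4]>15 and np.linalg.norm(ce[i]-proj(d,world((-21,80,265),x)))<60: print(n,nm,ce[i].round(1),st[i])
E
cat stand.py >/dev/null
```

```text
t: 14.42
ee_pos: [0.4859, 0.0977, 0.2027]
ee_rot: [[-0.99, 0.142, -0.008], [0.142, 0.99, -0.001], [0.008, -0.002, -1.0]]
contact_force: [-0.4, 0.4, 0.8]
width: 0.0425
finger_force: 0.0
tip by scene [0.48153431 0.10867809 0.165     ] model [0.49178382 0.09754135 0.163     ]
t4 blue [284.2 118.6] [281 113   7  12  50]
t4 yel [309.2 122.2] [306 116   7  13  68]
s4 blue [254.6 151.9] [250 148   9  10  56]
s4 yel [273.  145.2] [268 141   9  10  60]
```

```bash
python3 - <<'E'
from h import *
from stand import world
x=[.5920,.1643,-.139,-.002]
im=grab("wrist","w5")[:,:,::-1].copy();d=load("w5")
s=env.state();print(s["ee_pos"])
hs=cv2.cvtColor(im,cv2.COLOR_BGR2HSV);k=cv2.inRange(hs,(3,150,60),(16,255,255))
N,L,st,ce=cv2.connectedComponentsWithStats(k)
for i in range(1,N):
    if st[i,4]>60: print(ce[i].round(1),st[i])
for p in((-102,0,165),(-78,0,165),(-90,-7,165),(-90,7,165),(-33,0,250),(13,0,250),(20,-30,209),(20,30,209)): print(p,proj(d,world((p[0],p[1]-80,p[2]),x)).round(1))
for v in range(150,330,6):
    u=np.flatnonzero(k[v,200:440]);print(v,(u.min()+200,u.max()+200,len(u)) if len(u) else None,end=";")
E
```

```text
[0.48743332 0.09795238 0.20464706]
[321.5 117. ] [ 276   71   92   96 2936]
[248.9 178.1] [229 163  45  31 845]
[318.5 281.3] [ 277  196   84  143 3029]
(-102, 0, 165) [318.6 219.8]
(-78, 0, 165) [318.7 251.3]
(-90, -7, 165) [308.8 235.8]
(-90, 7, 165) [328.5 235.8]
(-33, 0, 250) [319.8 417.9]
(13, 0, 250) [319.8 483.7]
(20, -30, 209) [274.3 414.4]
(20, 30, 209) [364.2 414.3]
150 (np.int64(287), np.int64(355), 32);156 (np.int64(294), np.int64(349), 56);162 (np.int64(304), np.int64(339), 36);168 (np.int64(231), np.int64(256), 26);174 (np.int64(230), np.int64(273), 31);180 (np.int64(229), np.int64(271), 36);186 (np.int64(232), np.int64(270), 37);192 (np.int64(237), np.int64(245), 9);198 (np.int64(312), np.int64(325), 14);204 (np.int64(311), np.int64(326), 16);210 (np.int64(311), np.int64(327), 17);216 (np.int64(310), np.int64(328), 19);222 (np.int64(310), np.int64(328), 19);228 (np.int64(310), np.int64(328), 19);234 (np.int64(310), np.int64(328), 19);240 (np.int64(311), np.int64(327), 17);246 (np.int64(312), np.int64(325), 14);252 (np.int64(312), np.int64(325), 14);258 (np.int64(312), np.int64(325), 14);264 (np.int64(312), np.int64(325), 14);270 (np.int64(312), np.int64(325), 14);276 (np.int64(311), np.int64(325), 15);282 (np.int64(311), np.int64(325), 15);288 (np.int64(311), np.int64(326), 16);294 (np.int64(310), np.int64(326), 17);300 (np.int64(310), np.int64(327), 18);306 (np.int64(310), np.int64(327), 18);312 (np.int64(310), np.int64(328), 19);318 (np.int64(309), np.int64(328), 20);324 (np.int64(308), np.int64(329), 22);
```

The carrier tilts a little forward on its play, so the tip sits about 7 mm low, but it is centred between the fingers. Descending and gripping.

```bash

python3 -m creep '[[[0,0,-0.4,0,0.5],[0,0,-0.5,0,0.5],[0,0,-0.4,0,0.5],[0,0,-0.2,0,0.5],[0,0,0,0,0.5]]]'
python3 -m creep '[[[0,0,0,0,0],[0,0,0,0,0],[0,0,0,0,0],[0,0,0,0,0]]]' 30
python3 - <<'E'
from h import *
from scipy.optimize import least_squares
from stand import solve,PT,PS,world,s,t
# clip stand-y from scene/top front-face centres with refined stand fits
for z in(-.002,0):
  for nm,P in(("T",PT),("S",PS),("all",PT+PS)):
    f=lambda y:np.concatenate([proj(d,world(p,[*y,z]))-uv for p,(d,uv) in P])
    x=[*least_squares(f,[.59,.164,-.14]).x,z]
    out=[]
    for d,uv in((s(0,0)[0],(254.6,151.9)),(t(0,0)[0],(284.2,118.6)),(s(0,0)[0],(273.,145.2)),(t(0,0)[0],(309.2,122.2))):
        g=lambda q:proj(d,world((q[0],q[1],272),x))-uv
        out.append(least_squares(g,[-20,100]).x.round(1).tolist())
    print(z,nm,out)
E
```

```text
t: 15.1
ee_pos: [0.4886, 0.0982, 0.1312]
ee_rot: [[-0.99, 0.142, 0.0], [0.142, 0.99, 0.0], [-0.0, 0.0, -1.0]]
contact_force: [-0.3, 0.1, 0.1]
width: 0.0428
finger_force: 0.0
t: 15.6
ee_pos: [0.489, 0.0983, 0.1316]
ee_rot: [[-0.99, 0.142, 0.002], [0.142, 0.99, 0.001], [-0.002, 0.001, -1.0]]
contact_force: [0.1, 0.6, 4.8]
width: 0.0135
finger_force: 34.0
-0.002 T [[-14.7, 104.7], [-10.7, 106.9], [-15.3, 56.0], [-11.6, 57.7]]
-0.002 S [[-8.8, 103.5], [-4.8, 105.6], [-10.5, 54.8], [-6.8, 56.4]]
-0.002 all [[-13.6, 104.8], [-9.6, 107.0], [-14.4, 56.1], [-10.8, 57.8]]
0 T [[-17.2, 106.4], [-10.7, 106.8], [-17.7, 57.9], [-11.5, 57.8]]
0 S [[-8.8, 103.6], [-2.3, 103.8], [-10.6, 55.1], [-4.4, 54.8]]
0 all [[-15.7, 106.2], [-9.2, 106.6], [-16.6, 57.8], [-10.4, 57.6]]
```

```bash

python3 -m creep '[[[0.02,0.14,0,0,0],[0.04,0.25,0,0,0],[0.04,0.25,0,0,0],[0,0,0,0,0]]]' 40
python3 -m creep '[[[0.04,0.28,0,0,0],[0.04,0.28,0,0,0],[0.04,0.28,0,0,0],[0.04,0.28,0,0,0],[0,0,0,0,0]]]'
```

```text
t: 16.1
ee_pos: [0.4939, 0.131, 0.1315]
ee_rot: [[-0.99, 0.142, 0.001], [0.142, 0.99, 0.001], [-0.001, 0.001, -1.0]]
contact_force: [-1.1, 0.7, 6.2]
width: 0.0132
finger_force: 41.0
t: 16.73
ee_pos: [0.5023, 0.1873, 0.1315]
ee_rot: [[-0.99, 0.142, 0.002], [0.142, 0.99, 0.001], [-0.002, 0.001, -1.0]]
contact_force: [0.8, 0.8, 5.0]
width: 0.0134
finger_force: 40.9
```

```bash

python3 -m creep '[[[0.04,0.28,0,0,0],[0.04,0.28,0,0,0],[0.04,0.28,0,0,0],[0.04,0.28,0,0,0],[0.04,0.28,0,0,0],[0.04,0.28,0,0,0],[0.03,0.2,0,0,0],[0,0,0,0,0]]]'
python3 - <<'E'
from h import *
from stand import world
x=[.5918,.1644,-.139,-.001]
im=grab("wrist","w6")[:,:,::-1].copy();d=load("w6");print(env.state()["ee_pos"])
a=grab("scene","s6");b=grab("top","t6")
for n in("w6","s6","t6"):
    d=load(n);im=cv2.imread(f"pics/{n}.png");hs=cv2.cvtColor(im,cv2.COLOR_BGR2HSV)
    for nm,lo,hi in(("blue",(100,150,60),(125,255,255)),("yel",(22,150,80),(32,255,255)),("or",(3,150,60),(16,255,255))):
        k=cv2.inRange(hs,lo,hi);N,L,st,ce=cv2.connectedComponentsWithStats(k)
        for i in range(1,N):
            if 15<st[i,4]<8000: print(n,nm,ce[i].round(1),st[i])
a=cv2.imread("pics/s6.png")[120:240,200:360];w=cv2.imread("pics/w6.png")
cv2.imwrite("pics/m.png",np.vstack([cv2.resize(w[180:400,100:540],(600,300),interpolation=cv2.INTER_CUBIC),cv2.resize(a,(400,300),interpolation=cv2.INTER_CUBIC)[:, :] if 0 else np.hstack([cv2.resize(a,(400,300),interpolation=cv2.INTER_CUBIC),np.zeros((300,200,3),np.uint8)])]))
E
```

```text
t: 17.73
ee_pos: [0.5162, 0.2809, 0.1316]
ee_rot: [[-0.99, 0.142, 0.003], [0.142, 0.99, 0.001], [-0.003, 0.001, -1.0]]
contact_force: [3.2, 0.2, 3.7]
width: 0.0132
finger_force: 40.8
[0.51620745 0.28090319 0.1315734 ]
w6 or [115.4 107.2] [  45   46  135  127 6364]
w6 or [ 46.6 182.3] [ 15 168  58  34 903]
w6 or [316.3 275.1] [ 303  216   28  123 2836]
s6 blue [313.  164.3] [291 151  41  26 504]
s6 blue [324.2 174.1] [311 169  21  10  69]
s6 yel [401.7 321. ] [399 317   6   9  20]
s6 or [250.7 176.4] [242 158  16  33 260]
s6 or [263.  195.7] [260 191   7  10  46]
s6 or [361.2 209.9] [353 198  17  21 168]
s6 or [273.  218.1] [259 205  24  29 299]
s6 or [383.8 321. ] [360 300  48  39 686]
s6 or [158.5 313.3] [148 307  22  14 183]
s6 or [ 46.1 341.7] [ 33 335  27  14 211]
t6 blue [ 88.  137.4] [ 82 134  13   8  47]
t6 yel [310.2 119.5] [307 116   7  10  44]
t6 or [291.8  79.7] [281  68  19  20 142]
t6 or [162.2 168.2] [157 165  12   7  20]
t6 or [391.7 193.4] [382 188  20  13 146]
t6 or [287.9 309.9] [280 285  19  42 317]
```

View pics/m.png

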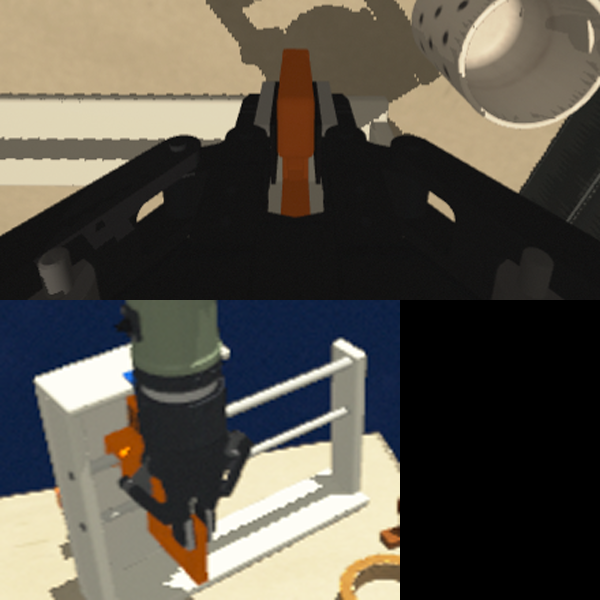

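The gripper holds the tip at the blue clip under the shelf. Taking off the small x preload, then releasing and backing off.

```bash

python3 -m creep '[[[-0.03,0,0,0,0],[0,0,0,0,0],[0,0,0,0,0.15],[0,0,0,0,0.4],[0,0,0,0,0.5],[0,0,0,0,0.5],[0,0,0,0,0.5]]]' 20
python3 -m creep '[[[0,0,0.2,0,0.5],[0,0,0.4,0,0.5],[0,0,0.6,0,0.5],[-0.5,0,0.4,0,0.5],[-0.8,-0.6,0.2,0,0.5],[-0.8,-1,0.2,0,0.5],[-0.6,-1,0,0,0.5],[0,-1,0,0,0.5],[0,-1,0,0,0.5],[0,0,0,0,0.5]]]'
python3 - <<'E'
from h import *
grab("scene","s7");grab("top","t7");print(env.state()["ee_pos"])
for n in("s7","t7"):
    d=load(n);im=cv2.imread(f"pics/{n}.png");hs=cv2.cvtColor(im,cv2.COLOR_BGR2HSV)
    for nm,lo,hi in(("blue",(100,170,90),(125,255,255)),("yel",(22,150,80),(32,255,255)),("or",(3,150,60),(16,255,255))):
        k=cv2.inRange(hs,lo,hi);N,L,st,ce=cv2.connectedComponentsWithStats(k)
        for i in range(1,N):
            if 15<st[i,4]<8000 and 200<ce[i][0]<360 and ce[i][1]<250: print(n,nm,ce[i].round(1),st[i])
E
```

```text
t: 18.75
ee_pos: [0.5128, 0.28, 0.1305]
ee_rot: [[-0.99, 0.142, -0.001], [0.142, 0.99, -0.0], [0.001, -0.0, -1.0]]
contact_force: [0.9, -0.3, -0.1]
width: 0.0428
finger_force: 0.0
t: 20.0
ee_pos: [0.3795, 0.0495, 0.2314]
ee_rot: [[-0.989, 0.147, 0.002], [0.147, 0.989, -0.0], [-0.002, -0.0, -1.0]]
contact_force: [0.2, 0.2, -0.4]
width: 0.0426
finger_force: 0.0
[0.37988959 0.05184796 0.23111604]
s7 blue [254.6 151.8] [250 148   9  10  55]
s7 yel [273.  145.3] [268 141  10  11  63]
s7 or [262.5 192.5] [ 242  158   41   76 1043]
t7 blue [284.  118.7] [281 113   7  12  51]
t7 yel [309.3 122. ] [305 116   9  13  75]
t7 or [291.9  79.7] [281  68  19  20 140]
t7 or [288.4 141.4] [274 123  29  52 515]
```

```bash
python3 - <<'E'
from h import *
from stand import world
T=load("t7");S=load("s7")
im=cv2.imread("pics/t7.png");k=cv2.inRange(cv2.cvtColor(im,cv2.COLOR_BGR2HSV),(3,150,60),(16,255,255))
for v in range(123,176,4):
    u=np.flatnonzero(k[v,265:310]);print(v,u.min()+265,u.max()+265,len(u),end="; ")
im=cv2.imread("pics/s7.png");ks=cv2.inRange(cv2.cvtColor(im,cv2.COLOR_BGR2HSV),(3,150,60),(16,255,255))
print()
for v in range(158,234,4):
    u=np.flatnonzero(ks[v,235:290]);print(v,u.min()+235,u.max()+235,len(u),end="; ")
print()
x=[.5918,.1644,-.139,-.001]
def car(p,y,tilt=.07,sx=-3):  # pitch about seat, arm down
    X,Z=p[0],p[2]-100;c,s=np.cos(tilt),np.sin(tilt)
    return world((sx+c*X-s*Z*-1*-1 if 0 else sx+c*X-s*Z, y+p[1], 190+s*X+c*Z),x)
for y in(98,106,114):
    print(y,"T tip top",proj(T,car((-90,0,75),y)).round(1),"tip front",proj(T,car((-102,0,75),y)).round(1),"saddle L/R front",proj(T,car((-9,30,120),y)).round(1),proj(T,car((-9,-30,120),y)).round(1),
     "| S tip frontL top",proj(S,car((-102,7,75),y)).round(1),"frontR bot",proj(S,car((-102,-7,0),y)).round(1),"grip top front L",proj(S,car((-33,7,160),y)).round(1),"sadL",proj(S,car((-9,30,118),y)).round(1))
    print("clip",proj(T,world((-22,y,264),x)).round(1),proj(S,world((-22,y,264),x)).round(1))
E
```

```text
123 276 277 2; 127 274 302 29; 131 274 302 27; 135 282 301 20; 139 285 294 10; 143 288 293 6; 147 288 292 4; 151 288 292 5; 155 287 292 6; 159 287 291 5; 163 284 291 8; 167 283 289 6; 171 282 289 8; Traceback (most recent call last):
  File "<stdin>", line 6, in <module>
    return umr_minimum(a, axis, None, out, keepdims, initial, where)
ValueError: zero-size array to reduction operation minimum which has no identity
```

```bash
python3 - <<'E'
from h import *
from stand import world
T=load("t7");S=load("s7")
im=cv2.imread("pics/s7.png");ks=cv2.inRange(cv2.cvtColor(im,cv2.COLOR_BGR2HSV),(3,150,60),(16,255,255))
for v in range(158,234,5):
    u=np.flatnonzero(ks[v,235:290]);print(v,u.min()+235,u.max()+235,len(u),end="; ")
print()
x=[.5918,.1644,-.139,-.001]
def car(p,y,tilt=.07,sx=-3):
    X,Z=p[0],p[2]-100;c,s=np.cos(tilt),np.sin(tilt)
    return world((sx+c*X-s*Z,y+p[1],190+s*X+c*Z),x)
for y in(98,106,114):
    q=lambda d,*p:proj(d,car(p,y)).round(1)
    print(y,"T tip top",q(T,-90,0,75),q(T,-102,0,75),"sad L/R",q(T,-9,30,118),q(T,-9,-30,118),q(T,-9,30,84),q(T,-9,-30,84),"spine",q(T,-33,0,40),
     "| S tip",q(S,-102,7,75),q(S,-102,-7,0),"grip",q(S,-33,7,160),"sadL",q(S,-9,30,118),q(S,20,30,84),
    "clip",proj(T,world((-22,y,264),x)).round(1),proj(S,world((-22,y,264),x)).round(1))
E
```

```text
158 251 253 3; 163 252 261 7; 168 252 264 13; 173 244 265 22; 178 242 270 29; 183 247 270 24; 188 249 265 17; 193 258 266 9; 198 258 266 9; 203 259 266 8; 208 259 280 12; 213 260 281 19; 218 265 282 15; 223 270 281 12; 228 274 281 8; 233 279 279 1; 
98 T tip top [287.9 168.7] [287.3 174. ] sad L/R [276.9 127.2] [305.  130.6] [278.7 130.1] [305.7 133.4] spine [292.4 145.4] | S tip [280.1 209.8] [286.  229.7] grip [261.7 165.5] sadL [249.1 178.5] [244.4 183.4] clip [288.3 126. ] [259.3 155. ]
106 T tip top [284.4 168.2] [283.7 173.6] sad L/R [273.1 126.8] [301.3 130.2] [275.1 129.7] [302.1 133. ] spine [288.9 145. ] | S tip [277.2 211.2] [283.3 231.1] grip [258.6 166.8] sadL [246.1 179.7] [241.5 184.6] clip [284.2 125.5] [256.3 156.1]
114 T tip top [280.8 167.8] [280.1 173.1] sad L/R [269.4 126.3] [297.5 129.7] [271.5 129.3] [298.5 132.5] spine [285.5 144.6] | S tip [274.2 212.6] [280.5 232.5] grip [255.5 168. ] sadL [243.1 181. ] [238.6 185.8] clip [280.2 125. ] [253.2 157.3]
```

In both cameras the carrier measures about 104–106 mm along the rail and the blue clip about 106 mm, inside the 8 mm tolerance. The robot is clear of everything, so I'm handing in.

```bash
python3 -c "
from bench import env
print(env.close_job())"
```

```text
the job is handed in; nothing more can be done
None
```

I handed the job in at about 20 s: the carrier hangs released on the rail, measured within about 2 mm of the blue clip's middle, and no move went near the mug, stamp or tape roll; the hand-in returned no verdict.

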